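Refit the roller stack of a bottle labeller

ROBOT

A 7-joint arm with a two-finger parallel gripper is mounted at the origin on the work surface. World frame = base frame: x ahead of the robot, y to its left, z up, the work surface at z = 0. Lengths are in m, angles in rad, forces in N, time in s.
With the tool pointing down it reaches from about 0.4 to 0.85 m from the base axis. Payload 4.4 kg.
Tool frame: the origin (TCP) lies midway between the tips of the shut fingers; the grasp point (between the pads) lies 19 mm behind it; z points along the fingers, y is the direction in which the jaws open and shut (so a half turn about z gives the same grasp; the last joint's range is limited). The gripper opens to 94 mm and grips with 3 to 60 N. Pads are 16 mm wide; open, the fingers measure 119 mm over their backs; the gripper's body (75 mm by 177 mm) begins 78 mm behind the grasp point.
Start: joints at [-0.066, 0.628, 0.038, 1.517, -0.027, 0.996, -0.02], TCP at [0.65, 0, 0.205] pointing down, gripper open.
Joint ranges: [-3.06, 3.06], [-0.37, 2.12], [-1.25, 1.32], [0.18, 2.47], [-1.1, 4.24], [0.23, 1.98], [-2.94, 2.94]. Speed limits (rad/s): [2.57, 2.57, 3.14, 3.14, 3.14, 3.14, 3.14].

INTERFACE

Orientations are given as a unit quaternion [x, y, z, w].
In Python, from rig import sensors, camera, ctrl gives the robot as it stands.
- The arm moves only by the tool move_arm, never from a script. Its argument "plan" is one flat list of numbers, 6 for each row, row after row: the shift along the tool's x, y, z in mm, then the turn, a rotation vector about the tool's x, y, z in rad. In form: [dx, dy, dz, rx, ry, rz, dx, dy, dz, rx, ry, rz, ...]. A call has 1 to 10 rows; each row is the pose to reach, as a shift and turn from the pose measured when the call began, along the tool's axes at that moment; what a row does not reach only later rows make up. A row lasts 1/12 s, in which the tool goes at most 41.7 mm and 7.16 degrees, less where a joint would pass 70% of its speed; a pose out of reach is approached as far as the arm can. A call with a gripper value outside its range is refused whole. "claw" is the gripper's target within -1 to 1 (fully open at 1, half-way at 0, shut at -1), set as the call begins (left out, the last holds). The fingers move at their own pace and stop on an object; the grip force is fixed at half the most. Time passes only in rows, so rows that repeat a pose let the fingers close. It gives the time, the measured TCP pose, the force and the opening at its end, in the units of the state.
- sensors.read_state(): the state, without advancing time (a new reading comes with each control period).
- camera(name): name is "scene" or "side" or "wrist"; returns a dict with "frame" (400x640x3 uint8, blue, green, red), "camera_matrix" (3x3 intrinsics, pixels), "R" (3x3) and "t" (3): a world point X has camera coordinates R X + t. Camera axes: x right, y down, z forward; pixel columns grow to the right and rows downward; lengths in m; the calibration is good to about 2 mm. A picture is of the moment at which its call begins. There is no depth.
- ctrl.finish_job(): hands the job in, once; it reports no verdict.
The state is a dict: "time": time; "qpos": joint angles; "joint_velocities": joint speeds; "tau": joint torques, N m; "tool_pos": TCP position; "orientation": TCP orientation; "wrist_force": force on the tool from outside, world axes, zero at the start; "moment": the same for the moment, N m; "width": finger opening in m.
Only numpy, scipy, OpenCV 4.12 (cv2) and the standard library are available. Lean on these libraries where they do the work, as an engineer would, in place of code of your own. Each camera call takes 0.05 s, during which the arm holds its last target. There are 200 camera calls.

TASK

Refit the bottle labeller on the pharmacy bench: thread the wide flat disc, then the thick roller, then the small collar onto the upright spindle of its sliding carriage, each fully home on the one below, without pushing the carriage in yet. Then slide the carriage by its knob towards the drum until it meets its end stop, let go, and leave the other things on the bench standing where they are.

Things in the scene. Friction and masses are not known exactly. Their poses are not given: they have to be found in the camera images.
- labeller: Fixed bottle labeller; place and yaw vary. Origin: on the slide's centre line, at bench level. In its frame: grey base plate x -70 to 70, y -200 to 220, 20 high; white housing x -55 to 55, y 122 to 218, 120 high. The carriage slides along its y.
- drum (a point): Centre of the top of the upright aluminium drum (radius 35, 52 to 85 above the bench), in front of the white housing and under a small dark bridge (40 wide, top 104 above the bench). The carriage's end stop is at this end.
- carriage (a joint): Slide position of the carriage, m: 0 = against its end stop at the drum, up to 0.115 = fully drawn out towards the labeller's -y; so pushing it home is motion along the labeller's +y. It stays where it is left; it takes about 3 N to slide.
- seat (a point): Centre of the spindle's foot, on the carriage's flat top (36 above the bench), axes as the labeller's. The spindle rises from it: steel post 20 in diameter, 56 tall, the last 7 tapered to diameter 11. The carriage plate is 86 wide in x and reaches 36 to the +y and 109 to the -y side of the spindle.
- spindle_tip (a point): Top of the spindle, 56 above the seat.
- knob_top (a point): Top centre of the carriage's upright black knob, 18 in diameter, 50 tall, standing on the carriage 80 from the spindle on the -y side.
- disc: Wide flat steel disc with a hole: 56 outside diameter, 23 bore, 10 thick. Goes on first. Origin: centre of the underside; z is its axis. Lies flat on the bench; keep it this way up.
- roller: Thick black rubber-faced ring: 44 outside diameter, 23 bore, 24 tall. Goes on second. Origin: centre of the underside; z is its axis. Lies flat on the bench; keep it this way up.
- collar: Small steel collar: 36 outside diameter, 23 bore, 14 tall. Goes on last. Origin: centre of the underside; z is its axis. Lies flat on the bench; keep it this way up.
- bottle_a: Amber bottle with white cap, 44 in diameter, 90 tall, standing. Origin: centre of its underside. Leave alone.
- bottle_b: Amber bottle like the other, 44 in diameter, 90 tall, standing. Origin: centre of its underside. Leave alone.
- carton_a: Upright carton, 50 (x) by 35 (y) by 85 tall. Origin: centre of its underside. Leave alone.
- carton_b: Flat carton, 110 (x) by 50 (y) by 22 tall. Origin: centre of its underside. Leave alone.
- tub: White plastic tub, 60 in diameter, 70 tall. Origin: centre of its underside. Leave alone.
- screwdriver: Screwdriver, 170 long, lying along its x, up to 26 wide and high. Origin: middle of its length, at bench level. Leave alone.
- cup: Open grey cup, 68 in diameter, 60 tall. Origin: centre of its underside. Leave alone.
Not all that is in view belongs to the job. What is shaped like the collar but green is not meant. What is shaped like the disc but orange is not meant.

How it is judged:
On the way, in this order (a step that is already met when the one before it is completed fails the run):
1. the disc is threaded on the spindle, fully home on the carriage, and let go (z of disc in the frame of seat between -0.0025 and 0.002 m and horizontal distance between disc and seat below 0.004 m and angle between the z axis of disc and the z axis of seat, either way round below 0.08 rad and contact force between the fingers and disc below 0.05 N), for 0.2 s.
2. the roller is fully home on the disc and let go (all of step 1 and z of roller in the frame of seat between 0.0075 and 0.012 m and horizontal distance between roller and seat below 0.004 m and angle between the z axis of roller and the z axis of seat, either way round below 0.08 rad and contact force between the fingers and roller below 0.05 N), for 0.2 s.
3. the collar is fully home on the roller and let go, the carriage not yet pushed in (all of step 2 and z of collar in the frame of seat between 0.0315 and 0.036 m and horizontal distance between collar and seat below 0.004 m and angle between the z axis of collar and the z axis of seat, either way round below 0.08 rad and contact force between the fingers and collar below 0.05 N and value of joint carriage above 0.03 m), for 0.2 s.
4. the carriage is slid against its end stop (value of joint carriage below 0.003 m), for 0.2 s.
At the end, for the whole second after the job is handed in: Disc flat on the carriage, roller on the disc, collar on the roller, all on the spindle within 2 mm of fully home, level and at rest; carriage within 3 mm of its end stop; everything released and the bystanders within 25 mm of where they began and upright (all of step 2 and z of collar in the frame of seat between 0.0315 and 0.036 m and horizontal distance between collar and seat below 0.004 m and angle between the z axis of collar and the z axis of seat, either way round below 0.08 rad and value of joint carriage below 0.003 m and contact force between the fingers and collar below 0.05 N and linear speed of each of disc, roller, collar below 0.01 m/s); the robot touches nothing.
It fails at once if a bystander is moved more than 25 mm (distance of any of bottle_a, bottle_b, carton_a, carton_b, tub, screwdriver, cup from where it was at the start of the episode above 0.025 m).
It fails at once if a standing bystander is tipped over (angle between any of bottle_a, bottle_b, carton_a, carton_b, tub, cup's own z axis and vertical above 0.6 rad).
It also fails if it takes over 72 s, if anything falls off the work surface, if the arm or the gripper's body presses on something with over 40 N, if the wrist force passes 120 N, or if a joint passes its speed limit or range.

## Working session

There is one attempt and no reset: what is moved stays moved. The work goes in short steps, Python scripts to look and compute and a tool call to move; the robot and the scene stay as the last step left them, time stands still between calls to the robot, and variables do not carry over. Pictures are saved under pics/ and viewed, about 8 in all and at most 12, crops included, and the job is handed in when it is done.

Besides the shell and the picture viewer there is one more tool, called after ">>>" as name(argument=value, ...) on one line, values as JSON. move_arm: Moves the arm, as the interface text tells. Its arguments: {"type":"object","properties":{"plan":{"type":"array"},"claw":{"type":"number"}},"required":["plan"]}

```bash
mkdir -p pics; ls
cat > h.py <<'E'
from rig import sensors, camera, ctrl
import numpy as np, cv2
from scipy.spatial.transform import Rotation as Ro
def snap(name,fn=None):
    c=camera(name); 
    if fn: cv2.imwrite('pics/'+fn,c['frame'])
    return c
def ray(c,u,v,z):
    K,R,t=[np.array(c[k],float) for k in('camera_matrix','R','t')]
    d=R.T@np.linalg.solve(K,[u,v,1]); o=-R.T@t
    return o+d*(z-o[2])/d[2]
def proj(c,X):
    K,R,t=[np.array(c[k],float) for k in('camera_matrix','R','t')]
    p=K@(R@np.array(X,float)+t.ravel()); return p[:2]/p[2]
E
python3 - <<'E'
from h import *
a=snap('scene','a.png');b=snap('side','b.png');w=snap('wrist','w.png')
import pickle
pickle.dump([a,b,w],open('c0.pkl','wb'))
for c in(a,b,w): print(c['camera_matrix'],c['R'],c['t'], -np.array(c['R']).T@np.array(c['t']))
print(sensors.read_state())
E
```

```text
pics
[[396.72950593   0.         322.41864827]
 [  0.         396.72950593 200.95856927]
 [  0.           0.           1.        ]] [[ 0.75264663  0.6582941   0.01311211]
 [ 0.37850419 -0.41628822 -0.82670351]
 [-0.53875563  0.6271786  -0.562485  ]] [-0.4106985  -0.09343877  1.3527508 ] [ 1.07327992 -0.61695342  0.689041  ]
[[429.33988043   0.         319.25755697]
 [  0.         429.33988043 197.81529564]
 [  0.           0.           1.        ]] [[-0.99850078 -0.05349108  0.01161467]
 [-0.04510703  0.68388311 -0.72819589]
 [ 0.0310089  -0.72762806 -0.68527064]] [0.48351273 0.06101879 1.2576013 ] [0.44654337 0.89919989 0.90061504]
[[336.17004501   0.         321.64976262]
 [  0.         336.17004501 205.83895429]
 [  0.           0.           1.        ]] [[ 9.99999520e-01 -4.95278025e-04 -8.45884716e-04]
 [-2.37722253e-04 -9.59735389e-01  2.80905548e-01]
 [-9.50951842e-04 -2.80905212e-01 -9.59735046e-01]] [-0.64985069 -0.02969282  0.39202267] [0.65021611 0.0813021  0.38402908]
{'time': 0.15, 'qpos': array([-0.06581391,  0.6291298 ,  0.03847002,  1.51807832, -0.02699553,
        0.99631444, -0.01999344]), 'joint_velocities': array([-0.00044047, -0.00194587,  0.00051024, -0.00461939, -0.00103853,
        0.00073603,  0.00166483]), 'tau': array([ 1.52036100e-03, -5.50088596e+01,  1.14465751e+00, -1.86816269e+01,
       -5.22438856e-02,  2.09789607e-02,  9.34746663e-05]), 'tool_pos': array([6.49517230e-01, 2.87187153e-05, 2.04787463e-01]), 'orientation': array([ 7.07104214e-01,  7.07108996e-01, -5.06537935e-04, -4.91391936e-04]), 'wrist_force': array([0.12385399, 0.21313272, 0.68594239]), 'moment': array([0.04455136, 0.00493447, 0.0331796 ]), 'width': 0.09347911261167847}
```

View pics/a.png

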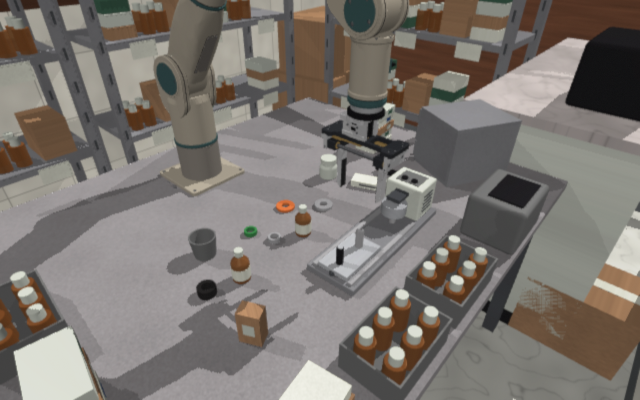

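View pics/b.png

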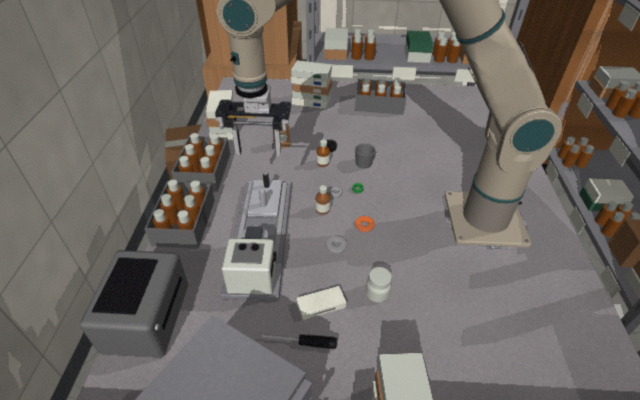

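Scene view: disc at (323,204), collar at (274,239), roller at (206,289), spindle about (360,226–248), knob about (340,247). Side view: disc (337,244), collar (336,191), roller (331,145), spindle near (263,195), knob near (266,176). The orange and green rings are decoys.

Run:
```python
from h import *
import pickle
a,b,w=pickle.load(open('c0.pkl','rb'))
for n,pa,pb,z in[('disc',(323,204),(337,244),.01),('collar',(274,238),(336,191),.012),('roller',(206,287),(331,145),.02),('bottleA',(303,208),(323,188),.09),('bottleB',(239,250),(323,144),.09),('knobtop',(340,248),(266,175),.086),('cup',(202,236),(365,149),.06)]:
    print(n,ray(a,*pa,z).round(3),ray(b,*pb,z).round(3))
print(ray(a,360,226,.092))
A=cv2.resize(a['frame'][165:310,190:450],None,fx=3,fy=3,interpolation=2)
B=cv2.resize(b['frame'][130:305,210:400],None,fx=3.4,fy=3.4,interpolation=2)
cv2.imwrite('pics/a2.png',A);cv2.imwrite('pics/b2.png',B)
```

```text
disc [0.435 0.129 0.01 ] [0.429 0.133 0.01 ]
collar [ 0.445 -0.081  0.012] [ 0.437 -0.078  0.012]
roller [ 0.465 -0.309  0.02 ] [ 0.46  -0.304  0.02 ]
bottleA [ 0.483 -0.008  0.09 ] [ 0.475 -0.003  0.09 ]
bottleB [ 0.49  -0.224  0.09 ] [ 0.485 -0.212  0.09 ]
knobtop [ 0.652 -0.062  0.086] [ 0.644 -0.053  0.086]
cup [ 0.351 -0.233  0.06 ] [ 0.348 -0.235  0.06 ]
[0.64155867 0.02859383 0.092     ]
```

View pics/a2.png

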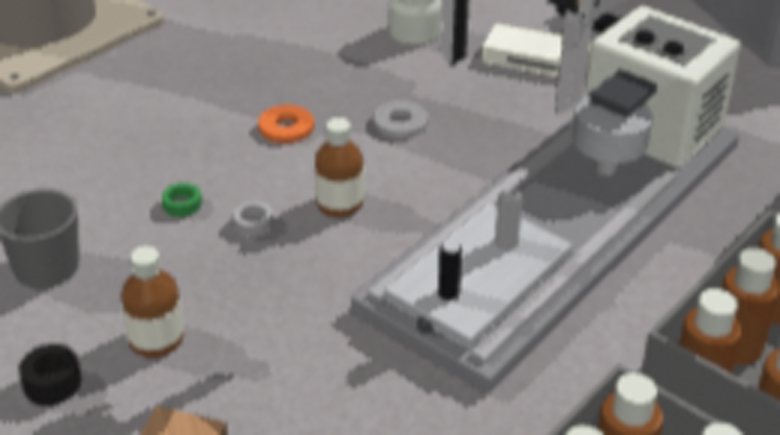

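View pics/b2.png

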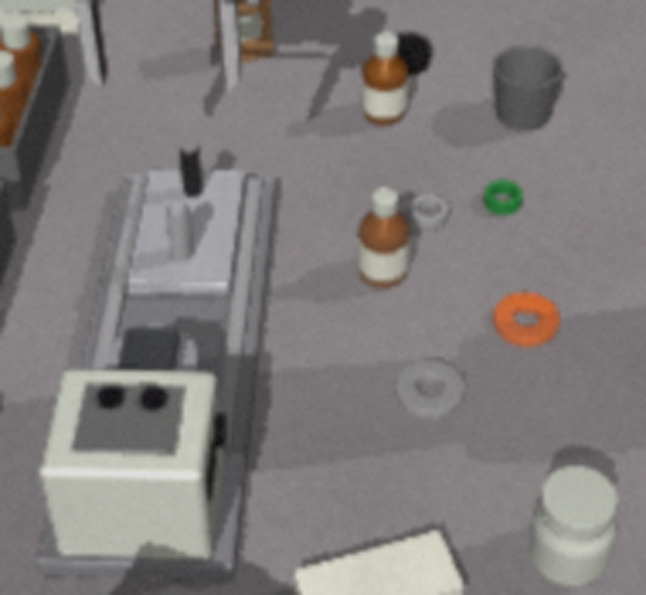

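Crops confirm: grey disc, steel collar, black roller; carriage drawn out with spindle and knob clear. Next, the start wrist image for the spindle and yaw, while I go over the disc.

View pics/w.png

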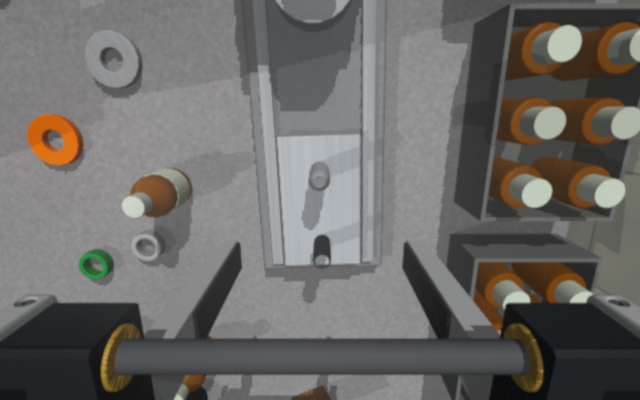

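>>> move_arm(plan=[32,-54,0,0,0,0,65,-109,20,0,0,0,98,-163,40,0,0,0,131,-217,60,0,0,0,131,-217,80,0,0,0,131,-217,80,0,0,0,131,-217,80,0,0,0])

```text
time: 0.73
tool_pos: [0.4266, 0.1326, 0.1236]
orientation: [0.706, 0.708, -0.003, -0.002]
wrist_force: [-1.4, -0.7, -0.1]
width: 0.0944
```

Wrist start view: spindle about (320,176), knob top (322,260), plate corners (277,135),(361,134), disc (112,58), collar (147,247). Labeller nearly square to the world.

Run:
```python
from h import *
import pickle
a,b,w=pickle.load(open('c0.pkl','rb'))
for n,p,z in[('tip',(320,184),.092),('foot',(319,167),.036),('knob',(322,260),.086),('c1',(277,135),.036),('c2',(361,134),.036),('disc',(112,58),.01),('collar',(147,247),.014)]: print(n,ray(w,*p,z).round(4))
c=snap('wrist'); pickle.dump(c,open('c1.pkl','wb'))
s=sensors.read_state();print(s['tool_pos'],s['width'])
d=proj(c,[.432,.131,.01]);print(d)
im=c['frame'].copy();cv2.imwrite('pics/d1.png',im)
# tile: crop around spindle from w, and wrist now
cr=cv2.resize(w['frame'][120:280,260:380],None,fx=2.5,fy=2.5,interpolation=2)
cv2.imwrite('pics/d1t.png',np.hstack([cr,cv2.resize(im[:, 120:520],(400,400))]))
```

```text
tip [0.6485 0.016  0.092 ]
foot [0.6471 0.0217 0.036 ]
knob [ 0.6502 -0.0606  0.086 ]
c1 [0.6045 0.0545 0.036 ]
c2 [0.6899 0.0554 0.036 ]
disc [0.4345 0.1302 0.01  ]
collar [ 0.442 -0.078  0.014]
[0.42417805 0.13350225 0.12263451] 0.09418682037430053
[327.76714097 202.76785524]
```

View pics/d1t.png

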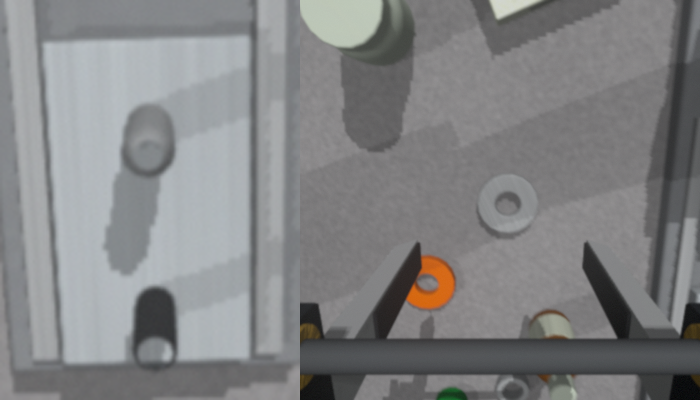

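Left crop: spindle tip at wrist px (319,182), knob top (321.6,260.8). Right crop: disc centre at (328,204), matching the prediction (327.8,202.8); orange decoy is down-left of it.

```bash
cat >> h.py <<'E'
R0=np.array([[0,1,0],[1,0,0],[0,0,-1.]])
def shift(p,yaw=0.):
    s=sensors.read_state(); R=Ro.from_quat(s['orientation']).as_matrix()
    T=Ro.from_euler('z',yaw).as_matrix()@R0
    print('t',s['time'],'tcp',np.round(s['tool_pos'],4),'F',np.round(s['wrist_force'],1),'w',round(s['width'],4))
    print('shift',np.round(1e3*R.T@(np.array(p)-s['tool_pos']),1),np.round(Ro.from_matrix(R.T@T).as_rotvec(),4))
E
python3 - <<'E'
from h import *
import pickle
a,b,w=pickle.load(open('c0.pkl','rb'));c=pickle.load(open('c1.pkl','rb'))
t=ray(w,319.2,182,.092);k=ray(w,321.6,260.8,.086);print(t,k,np.arctan2(*(t-k)[:2]))
l=ray(w,277.6,136.8,.036);r=ray(w,360.8,134.8,.036);print(l,r,np.arctan2((r-l)[1],(r-l)[0]))
print(ray(c,328,204,.01), 'orange',ray(c,249,283,.01))
shift([.432,.130,.004])
E
```

```text
[0.64776536 0.01785437 0.092     ] [ 0.64984501 -0.06148625  0.086     ] -0.026205750181206973
[0.60507993 0.05265405 0.036     ] [0.68967654 0.05461481 0.036     ] 0.023173638292025883
[0.43222065 0.12984039 0.01      ] orange [0.35588536 0.04932016 0.01      ]
t 0.7833 tcp [0.4242 0.1335 0.1226] F [-3.6  1.3 -0.8] w 0.0942
shift [ -3.5   9.1 118.5] [-0.0111  0.0009  0.0062]
```

>>> move_arm(plan=[-3.5,8,20,-0.011,0.001,0.006,-3.5,8,50,-0.011,0.001,0.006,-3.5,8,80,-0.011,0.001,0.006,-3.5,8,95,-0.011,0.001,0.006,-3.5,8,95,-0.011,0.001,0.006,-3.5,8,95,-0.011,0.001,0.006], claw=0.4)

```text
time: 1.28
tool_pos: [0.4311, 0.1296, 0.0272]
orientation: [0.707, 0.707, -0.001, -0.0]
wrist_force: [0.1, -0.8, -0.1]
width: 0.0659
```

```bash
python3 -c "
from h import *
shift([.432,.130,.004])"
```

```text
t 1.2833 tcp [0.4311 0.1296 0.0272] F [ 0.1 -0.8 -0.1] w 0.0659
shift [ 0.4  0.9 23.2] [-0.0014  0.0005 -0.0002]
```

Settles well. Descend, then close.

>>> move_arm(plan=[0.4,0.9,10,-0.0014,0,0,0.4,0.9,18,-0.0014,0,0,0.4,0.9,23,-0.0014,0,0,0.4,0.9,23,-0.0014,0,0,0.4,0.9,23,-0.0014,0,0])

```text
time: 1.7
tool_pos: [0.433, 0.13, 0.0046]
orientation: [0.707, 0.707, 0.001, 0.0]
wrist_force: [0.1, -0.0, -0.6]
width: 0.0656
```

>>> move_arm(plan=[0,0,0,0,0,0,0,0,0,0,0,0,0,0,0,0,0,0,0,0,0,0,0,0,0,0,0,0,0,0,0,0,0,0,0,0], claw=-1)

```text
time: 2.2
tool_pos: [0.4336, 0.13, 0.005]
orientation: [0.707, 0.707, 0.001, 0.001]
wrist_force: [0.5, -1.0, 5.3]
width: 0.0546
```

```bash
python3 -c "
from h import *
shift([.648,.018,.17],.026)"
```

```text
t 2.2 tcp [0.4336 0.13   0.005 ] F [ 0.5 -1.   5.3] w 0.0546
shift [-111.9  214.9 -164.3] [ 0.0032 -0.0002 -0.026 ]
```

>>> move_arm(plan=[0,0,-35,0,0,0,0,0,-70,0,0,0,0,0,-110,0,0,0,-25,35,-145,0,0,-0.01,-45,70,-164,0,0,-0.02,-65,105,-164,0.003,0,-0.026,-85,140,-164,0.003,0,-0.026,-100,175,-164,0.003,0,-0.026,-112,205,-164,0.003,0,-0.026,-112,215,-164,0.003,0,-0.026])

```text
time: 3.03
tool_pos: [0.6532, 0.0122, 0.1689]
orientation: [0.7, 0.714, 0.001, 0.002]
wrist_force: [1.2, -0.9, -1.8]
width: 0.0552
```

>>> move_arm(plan=[0,0,0,0,0,0,0,0,0,0,0,0,0,0,0,0,0,0])

```text
time: 3.28
tool_pos: [0.6514, 0.0129, 0.1682]
orientation: [0.7, 0.714, -0.0, 0.001]
wrist_force: [-0.3, 0.6, -1.3]
width: 0.0547
```

```bash
python3 -c "
from h import *
import pickle
c=snap('wrist');b=snap('side');a=snap('scene');pickle.dump([a,b,c],open('c2.pkl','wb'))
shift([.648,.018,.15],.026)
p=proj(c,[.648,.018,.092]);print(p)
im=c['frame'];W=cv2.resize(im[120:320,220:420],None,fx=2.5,fy=2.5,interpolation=2)
q=proj(b,[.648,.018,.12]).astype(int);print(q)
B=cv2.resize(b['frame'][q[1]-50:q[1]+50,q[0]-30:q[0]+30],None,fx=5,fy=5,interpolation=2)
cv2.imwrite('pics/e.png',np.hstack([W,B]))"
```

```text
t 3.4333 tcp [0.6519 0.0133 0.1691] F [-0.7  0.5 -1. ] w 0.0548
shift [ 4.8 -3.8 19.1] [ 0.0028  0.0019 -0.0046]
[316.56034665 207.31531306]
[260 182]
```

View pics/e.png

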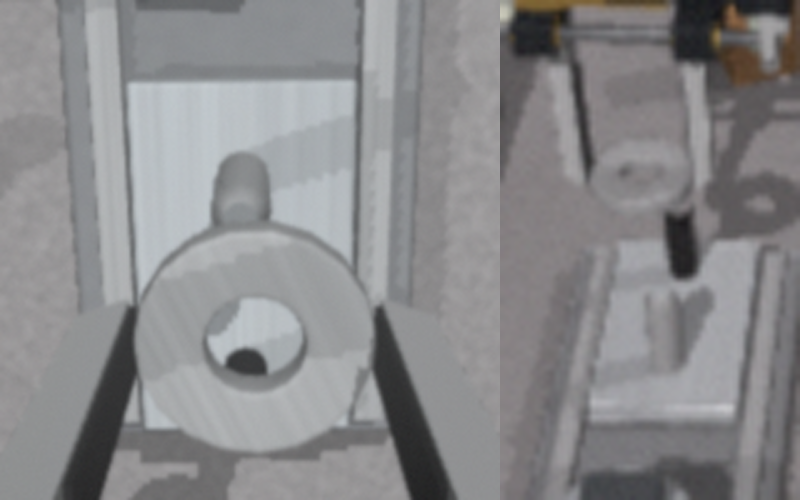

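Wrist: disc held level, top-face centre at about (322,254); spindle right behind it at u≈316.5, tip v≈206, consistent with prediction (316.6,207.3).

```bash
python3 -c "
from h import *
import pickle
a,b,c=pickle.load(open('c2.pkl','rb'))
s=sensors.read_state();R=Ro.from_quat(s['orientation']).as_matrix()
d=ray(c,322,254.4,.1743);off=R.T@(d-s['tool_pos']);print(d,'off tool mm',off*1e3)
print(proj(c,[.648,.018,.036]),proj(c,[.6495,-.0615,.086]))
T=Ro.from_euler('z',.026).as_matrix()@R0
tgt=np.array([.648,.018,.108])-T@np.array([off[0],off[1],0]);print(tgt);shift(tgt,.026)"
```

```text
[0.65213494 0.01516504 0.1743    ] off tool mm [ 1.81683341  0.30411446 -5.22522212]
[317.30323703 190.4590182 ] [316.91878264 292.22093485]
[0.64774322 0.01617587 0.108     ]
t 3.4333 tcp [0.6519 0.0133 0.1691] F [-0.7  0.5 -1. ] w 0.0548
shift [ 3.  -4.3 61.1] [ 0.0028  0.0019 -0.0046]
```

>>> move_arm(plan=[3,-4.3,20,0.003,0.002,-0.005,3,-4.3,40,0.003,0.002,-0.005,3,-4.3,58,0.003,0.002,-0.005,3,-4.3,61,0.003,0.002,-0.005,3,-4.3,61,0.003,0.002,-0.005,3,-4.3,61,0.003,0.002,-0.005])

```text
time: 3.93
tool_pos: [0.6479, 0.0166, 0.109]
orientation: [0.698, 0.717, 0.0, 0.0]
wrist_force: [-0.1, -0.4, -1.1]
width: 0.0546
```

```bash
python3 -c "
from h import *
shift([.6477,.0162,.044],.026)
import pickle
c=snap('wrist');a=snap('scene');pickle.dump([a,c],open('c3.pkl','wb'))
W=cv2.resize(c['frame'][130:330,220:420],None,fx=2.5,fy=2.5,interpolation=2)
q=proj(a,[.648,.018,.1]).astype(int);print(q)
B=cv2.resize(a['frame'][q[1]-50:q[1]+50,q[0]-30:q[0]+30],None,fx=5,fy=5,interpolation=2)
cv2.imwrite('pics/f.png',np.hstack([W,B]))"
```

```text
t 3.9333 tcp [0.6479 0.0166 0.109 ] F [-0.1 -0.4 -1.1] w 0.0546
shift [-0.4 -0.3 65. ] [ 0.0007 -0.0004  0.0009]
[359 226]
```

View pics/f.png

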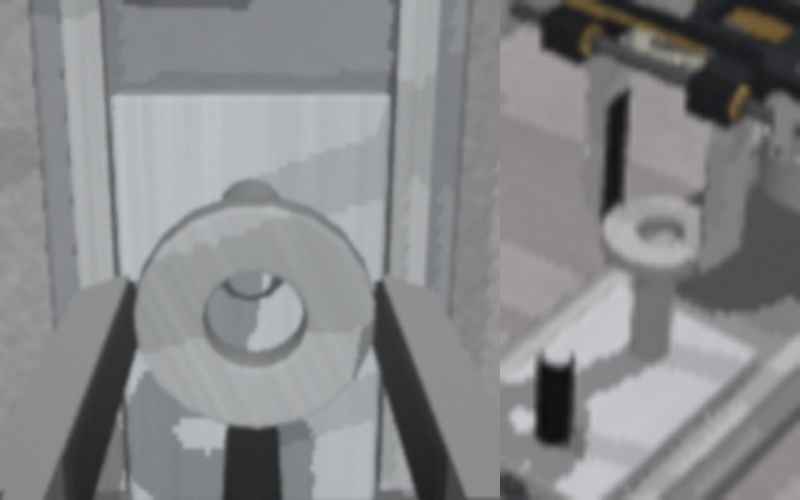

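```bash
python3 -c "
from h import *
import pickle
a,c=pickle.load(open('c3.pkl','rb'))
print(ray(c,320.7,246.8,.092)+[0,.0055,0], ray(c,320.4,250,.085)+[0,.010,0])
print('disc top', ray(c,220+255/2.5,130+311/2.5,.1142), 'hole',ray(c,220+255/2.5,130+312/2.5,.1142))
# top view scene: disc centre vs spindle
print(proj(a,[.648,.018,.104]),proj(a,[.648,.018,.036]))"
```

```text
[0.64805074 0.01897354 0.092     ] [0.64798123 0.01819806 0.085     ]
disc top [0.64868289 0.01839734 0.1142    ] hole [0.64868944 0.01815211 0.1142    ]
[359.84613376 225.16715161] [358.05128315 246.65807811]
```

Tip seen in the hole: aligned within about 0.7 mm. Descend.

>>> move_arm(plan=[0,-0.6,10,0.001,0,0.001,0,-0.6,20,0.001,0,0.001,0,-0.6,30,0.001,0,0.001,0,-0.6,40,0.001,0,0.001,0,-0.6,50,0.001,0,0.001,0,-0.6,58,0.001,0,0.001,0,-0.6,64,0.001,0,0.001,0,-0.6,67,0.001,0,0.001,0,-0.6,67,0.001,0,0.001])

```text
time: 4.78
tool_pos: [0.6476, 0.0168, 0.0417]
orientation: [0.698, 0.716, 0.0, -0.0]
wrist_force: [-1.6, 2.4, -3.2]
width: 0.0549
```

>>> move_arm(plan=[0,0,0,0,0,0,0,0,0,0,0,0,0,0,0,0,0,0,0,0,-15,0,0,0,0,0,-40,0,0,0,0,0,-75,0,0,0,0,0,-110,0,0,0,0,0,-125,0,0,0,0,0,-125,0,0,0], claw=0.36)

```text
time: 5.53
tool_pos: [0.6511, 0.0163, 0.172]
orientation: [0.698, 0.716, 0.003, 0.003]
wrist_force: [-0.5, 0.8, 0.3]
width: 0.0638
```

```bash
python3 -c "
from h import *
import pickle
c=snap('wrist','g.png');pickle.dump(c,open('c4.pkl','wb'))
shift([.463,-.307,.15],0)
cv2.imwrite('pics/g2.png',cv2.resize(c['frame'][100:300,220:420],None,fx=2.5,fy=2.5,interpolation=2))
print(proj(c,[.648,.018,.046]),proj(c,[.676,.018,.046]),proj(c,[.648,.018,.092]))
"
```

```text
t 5.5833 tcp [0.6495 0.016  0.1694] F [ 0.2  0.3 -0.9] w 0.0637
shift [-318.3 -194.6   18.4] [0.0054 0.0002 0.0248]
[316.34895453 195.71068499] [346.15664946 196.33234654] [316.07415254 210.07688543]
```

View pics/g2.png

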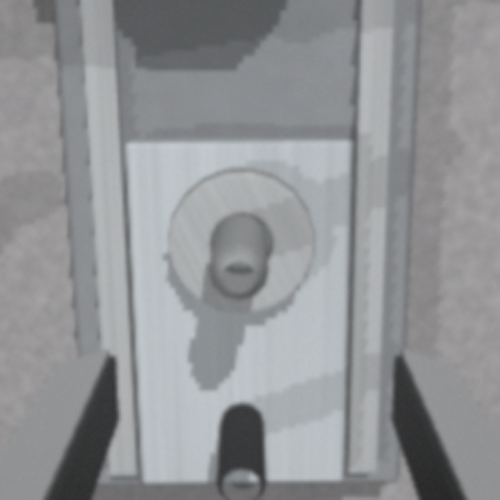

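Disc is home: centre at (316.4,196) vs predicted (316.3,195.7) for the seat. Now the roller.

>>> move_arm(plan=[-34,-21,0,0,0,0,-68,-42,0,0,0,0,-102,-62,0,0,0,0.01,-136,-83,0,0,0,0.025,-170,-104,0,0.005,0,0.025,-204,-125,0,0.005,0,0.025,-238,-146,0,0.005,0,0.025,-272,-166,10,0.005,0,0.025,-304,-186,18,0.005,0,0.025,-318,-195,18,0.005,0,0.025])

```text
time: 6.42
tool_pos: [0.4563, -0.3122, 0.1474]
orientation: [0.71, 0.704, -0.003, -0.002]
wrist_force: [-0.5, -0.3, -0.2]
width: 0.064
```

>>> move_arm(plan=[0,0,0,0,0,0,0,0,0,0,0,0,0,0,0,0,0,0])

```text
time: 6.67
tool_pos: [0.4567, -0.3108, 0.1468]
orientation: [0.709, 0.705, -0.002, -0.003]
wrist_force: [0.3, 0.9, 0.0]
width: 0.0637
```

```bash
cat >> h.py <<'E'
def blob(c,X,zt,half,f):
    "centroid of mask f(BGR) near the projected X, as a world point at height zt"
    u,v=proj(c,X).round().astype(int); im=c['frame'][v-half:v+half,u-half:u+half].astype(int)
    n,lab,st,ce=cv2.connectedComponentsWithStats(f(im).astype(np.uint8)); i=1+st[1:,4].argmax()
    print('px',(u,v),'box',st[i]+[u-half,v-half,0,0,0]); return st[i]+[u-half,v-half,0,0,0]
E
python3 -c "
from h import *
import pickle
c=snap('wrist','r.png');pickle.dump(c,open('c5.pkl','wb'))
x=blob(c,[.463,-.307,.024],.024,60,lambda i:i.max(2)<50)
u,v=x[0]+x[2]/2,x[1]+x[3]/2
print(ray(c,u,v,.012),ray(c,u,v,.024))
shift([.463,-.307,.03],0)
cv2.imwrite('pics/r2.png',cv2.resize(c['frame'],(560,350)))
"
```

```text
px (np.int64(329), np.int64(195)) box [324 174  27  22 228]
[ 0.47171065 -0.30067322  0.012     ] [ 0.47122506 -0.29795951  0.024     ]
t 6.7167 tcp [ 0.4575 -0.3102  0.1472] F [0.  0.8 0.1] w 0.064
shift [  3.1   6.2 117.1] [-0.0062 -0.0005 -0.0048]
```

View pics/r2.png

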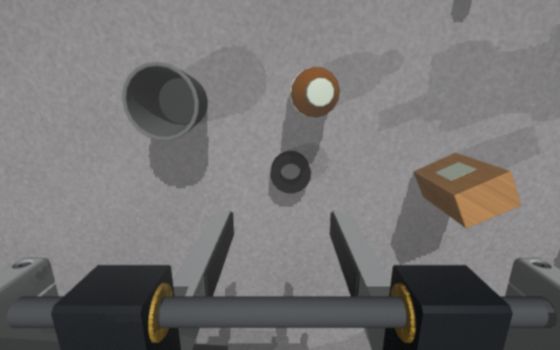

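Roller's top centre is about (332,196) in the full frame; bottle_b behind it at ~(362,105), carton_a and cup well away. 10 pictures viewed; I'll use numbers from here.

```bash
python3 -c "
from h import *
import pickle
c=pickle.load(open('c5.pkl','rb'))
g=c['frame'].astype(int).max(2)
for v in (150,165,170,175,180,185,190,195,200,205,210,215,220,225): print(v,g[v,300:364:2])
print(ray(c,332,196,.024), ray(c,362,105,.09))
"
```

```text
150 [149 144 145 148 147 147 145 142 144 148 145 127 108 106 106 106 107 106
 107 106 105 107 109 107 105 109 109 106 106 106 103 104]
165 [142 144 143 143 145 146 147 150 151 147 139 110 105 104 105 107 107 109
 109 108 108 103 102 100  95  96  96  95  94  93  99 101]
170 [143 145 148 148 149 147 144 145 147 146 130 106 107 109 106  99  96  95
  92  90  94  96  96  97  96  93  93  91  93  94  94  95]
175 [144 149 144 143 147 149 150 149 146 138  95  62  49  49  49  48  46  46
  46  46  50  64  80  92  91  91  92  92  91  92  91 119]
180 [149 151 149 146 146 148 149 104  56  50  54  53  57  54  54  53  50  48
  48  47  50  47  46  44  62  91  91  90  93  95 125 133]
185 [149 144 143 147 146 137  75  53  56  54  56  52  54  53  54  52  51  47
  47  47  48  49  49  47  47  47  79  90  97 124 130 131]
190 [147 149 151 148 141  87  54  55  53  54  53  57  78  91  93  93  92  91
  90  89  73  52  50  48  47  50  59 114 127 124 125 127]
195 [145 148 147 146 131  63  55  56  54  54  66  94  96  93  93  94  93  91
  93  93  93  82  51  48  52  55  53  66 119 130 127 125]
200 [146 145 143 141
[... 165 characters left out ...]
50  48  49  53  56  59  53
  49  46  49  48  52  54  51  54  54  96 130 141 142 141]
210 [142 142 146 140 106 101  78  58  55  53  57  53  53  54  50  51  50  50
  51  52  55  54  54  54  53  62 122 145 147 143 142 146]
215 [145 147 149 138 104 104 106 106  86  60  53  55  55  55  55  54  54  55
  54  53  53  52  54  73 103 138 145 146 144 144 147 147]
220 [145 143 144 124 108 107 106 105 106 105 105 101  94  80  74  69  68  69
  75  88  99 104 107 107 118 141 143 142 143 143 143 144]
225 [145 147 149 145 132 112 106 105 105 109 108 106 106 103 104 106 103 103
 105 105 104 104 120 138 143 145 144 144 148 146 144 144]
[ 0.4661867  -0.30838135  0.024     ] [ 0.48467792 -0.22806971  0.09      ]
```

>>> move_arm(plan=[0.2,9,30,-0.006,0,-0.005,0.2,9,65,-0.006,0,-0.005,0.2,9,100,-0.006,0,-0.005,0.2,9,125,-0.006,0,-0.005,0.2,9,138,-0.006,0,-0.005,0.2,9,141,-0.006,0,-0.005,0.2,9,141,-0.006,0,-0.005,0.2,9,141,-0.006,0,-0.005])

```text
time: 7.38
tool_pos: [0.4672, -0.3089, 0.0069]
orientation: [0.706, 0.708, 0.001, 0.0]
wrist_force: [0.5, -0.2, -0.5]
width: 0.0633
```

>>> move_arm(plan=[0,0,0,0,0,0,0,0,0,0,0,0,0,0,0,0,0,0,0,0,0,0,0,0,0,0,0,0,0,0,0,0,0,0,0,0], claw=-1)

```text
time: 7.88
tool_pos: [0.4672, -0.3093, 0.0078]
orientation: [0.706, 0.708, 0.001, 0.001]
wrist_force: [-1.4, 0.6, 6.8]
width: 0.0421
```

```bash
python3 -c "
from h import *
shift([.648,.018,.17],.026)"
```

```text
t 7.8833 tcp [ 0.4672 -0.3093  0.0078] F [-1.4  0.6  6.8] w 0.0421
shift [ 327.   181.7 -162. ] [ 0.0019  0.0004 -0.0242]
```

>>> move_arm(plan=[0,0,-40,0,0,0,0,0,-80,0,0,0,0,0,-120,0,0,0,20,10,-150,0,0,-0.01,54,28,-162,0,0,-0.024,90,48,-162,0.002,0,-0.024,125,68,-162,0.002,0,-0.024,160,88,-162,0.002,0,-0.024,195,108,-162,0.002,0,-0.024,230,128,-162,0.002,0,-0.024])

```text
time: 8.72
tool_pos: [0.595, -0.0774, 0.1701]
orientation: [0.698, 0.716, -0.0, 0.0]
wrist_force: [-0.7, -1.1, -1.3]
width: 0.0429
```

>>> move_arm(plan=[35,20,0,0,0,0,70,40,0,0,0,0,95,52,0,0,0,0,95,52,0,0,0,0,95,52,0,0,0,0])

```text
time: 9.13
tool_pos: [0.6445, 0.0214, 0.1696]
orientation: [0.697, 0.717, -0.0, -0.0]
wrist_force: [0.2, -0.2, -1.5]
width: 0.0425
```

```bash
cat >> h.py <<'E'
def rows(c,X,half,step=3):
    "print extent of dark pixels per row near X"
    u,v=proj(c,X).round().astype(int); g=c['frame'].astype(int).max(2)
    for r in range(v-half,v+half,step):
        k=np.where(g[r,u-half:u+half]<75)[0]
        if len(k)>3: print(r,u-half+k[0],u-half+k[-1],end=' | ')
    print()
E
python3 -c "
from h import *
import pickle
c=snap('wrist');pickle.dump(c,open('c6.pkl','wb'))
s=sensors.read_state();p=s['tool_pos'];print(proj(c,p+[0,0,.017]))
rows(c,p+[0,0,.017],45)
shift([.648,.018,.128],.026)
cv2.imwrite('pics/h.png',np.hstack([cv2.resize(c['frame'][130:330,220:420],None,fx=2,fy=2,interpolation=2)]))
"
```

```text
[319.5962796 271.3612946]
226 301 343 | 229 297 346 | 232 294 349 | 235 292 352 | 238 290 353 | 241 289 354 | 244 282 361 | 247 282 362 | 250 281 363 | 253 280 364 | 256 279 364 | 259 278 364 | 262 277 364 | 265 276 364 | 268 275 364 | 271 275 364 | 274 275 364 | 277 275 364 | 280 275 364 | 283 275 364 | 286 275 364 | 289 275 364 | 292 275 349 | 295 275 345 | 298 275 342 | 301 275 335 | 
t 9.1833 tcp [0.6441 0.0186 0.1695] F [-0.  -0.8 -0.5] w 0.0423
shift [-0.6  4.  41.5] [-0.0011  0.0015  0.0004]
```

```bash
python3 -c "
from h import *
import pickle
c=pickle.load(open('c6.pkl','rb'));g=c['frame'].astype(int).max(2)
for u in (314,318,322,326,330): print(u,g[218:324:2,u])
p=sensors.read_state()['tool_pos']
for dy in(-.022,-.0115,0,.0115,.022): print(dy,proj(c,p+[0,dy,.0165]),proj(c,p+[0,dy,-.0075]))
"
```

```text
314 [ 96  63  59  58  57  58  58  61  61  60  58  57  57  56  55  56 105 146
 148 149 150 158 185 206 201 141  55  48  50  50  47  48  46  48  48  53
  55  52  54  53  53  54  56  98 112 112 115 113 116 117 115 115 115]
318 [103  60  59  58  56  58  58  59  61  59  56  57  58  58  56  76 140 146
 149 163 195 202 204 202 203 181  76  47  49  46  49  48  49  46  47  50
  53  54  52  53  53  51  53  94  99 107 112 120 138 144 141 151 160]
322 [106  61  59  58  58  57  58  60  58  57  58  58  57  55  56  92 185 192
 201 207 207 207 206 207 198 112  48  49  47  49  47  48  48  48  48  49
  52  52  55  52  51  51  52  95 117 113 129 152 154 154 155 155 161]
326 [110  65  59  59  57  57  57  59  60  59  57  58  55  57  54  82 187 207
 207 207 206 207 207 207 194 114  48  47  50  45  46  48  46  46  47  53
  52  53  52  52  53  54  52  90 112 117 145 156 158 163 163 159 161]
330 [139  69  58  58  58  58  58  59  60  59  59  56  55  55  55  57 117 197
 203 204 202 202 202 198 178 101  46  45  48  47  47  45  46  47  47  54
  53  53  51  51  51  52  62  99  96 113 137 154 158 164 160 159 157]
-0.022 [318.51841994 306.8811565 ] [318.84975729 284.93293849]
-0.0115 [319.02621052 290.02217358] [319.30556734 269.64342142]
0 [319.60142874 270.92454868] [319.81996092 252.3888013 ]
0.0115 [320.19763982 251.12994653] [320.35096321 234.57706481]
0.022 [320.76133159 232.41500718] [320.8509889  217.80439555]
```

>>> move_arm(plan=[-1.3,3.6,20,-0.001,0.001,0,-1.3,3.6,40,-0.001,0.001,0,-1.3,3.6,52,-0.001,0.001,0,-1.3,3.6,58,-0.001,0.001,0,-1.3,3.6,58,-0.001,0.001,0,-1.3,3.6,58,-0.001,0.001,0])

```text
time: 9.68
tool_pos: [0.6477, 0.0166, 0.1118]
orientation: [0.698, 0.716, -0.0, 0.0]
wrist_force: [0.2, 0.3, 0.0]
width: 0.0427
```

```bash
python3 -c "
from h import *
import pickle
c=snap('wrist');pickle.dump(c,open('c7.pkl','wb'));g=c['frame'].astype(int).max(2)
shift([.6477,.0173,.0535],.026)
p=sensors.read_state()['tool_pos']
for dy in(-.022,-.0115,0,.0115,.022): print(dy,proj(c,p+[0,dy,.0165]),proj(c,p+[0,dy,-.0075]))
print(proj(c,[.648,.0183,.092]),proj(c,[.648,.0183-.0055,.092]),proj(c,[.648,.0183-.01,.085]))
cv2.imwrite('pics/i.png',cv2.resize(c['frame'][180:330,240:400],None,fx=4,fy=4,interpolation=2))
"
```

```text
t 9.7333 tcp [0.6482 0.0169 0.1124] F [-0.1 -0.1 -0.6] w 0.0422
shift [ 0.4 -0.5 58.9] [ 0.0011  0.0005 -0.0003]
-0.022 [320.47824215 302.65269321] [320.57836402 280.98553426]
-0.0115 [320.94290589 285.59644389] [320.99221594 265.53479109]
0 [321.46947411 266.26788869] [321.45940662 248.0926993 ]
0.0115 [322.01548797 246.22554894] [321.94184658 230.08129097]
0.022 [322.53193428 227.26853518] [322.39629587 213.11488613]
[321.27016634 237.91213179] [321.05876929 245.92854921] [320.90291444 248.02956206]
```

View pics/i.png

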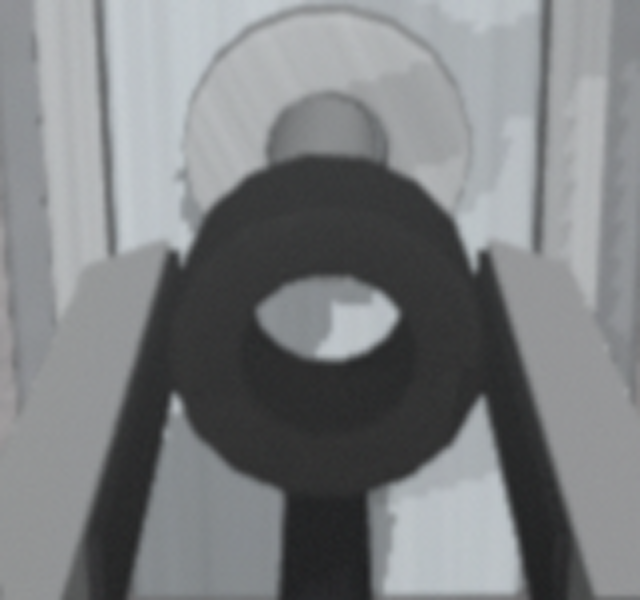

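Roller held just short of the tip: outer bottom-rim edge v≈218.7, hole 248.7–270, top rim bottom edge 303.5; the tip is not visible through the hole, i.e. the roller seems to sit too far towards −y.

```bash
python3 -c "
from h import *
import pickle
c=pickle.load(open('c7.pkl','rb'));a=snap('scene');b=snap('side');pickle.dump([a,b],open('c8.pkl','wb'))
z=.1122
for n,v,dz,r in[('top rim -y',303.5,.0165,-.022),('hole top +y',248.75,.0165,.0115),('hole top -y',288,.0165,-.0115),('hole bot -y',270,-.0075,-.0115),('outer bot +y',218.75,-.0075,.022)]:
  print(n,ray(c,321.8,v,z+dz)-[0,r,0])
print('knob/disc', ray(c,240+328/4,180+148/4,.046), 'disc far edge',ray(c,322,180+8/4,.046)-[0,.028,0])
q=proj(a,[.648,.017,.11]).astype(int);r=proj(b,[.648,.017,.11]).astype(int);print(q,r)
f=lambda i,q:cv2.resize(i['frame'][q[1]-40:q[1]+40,q[0]-32:q[0]+32],None,fx=6,fy=6,interpolation=2)
cv2.imwrite('pics/j.png',np.hstack([f(a,q),f(b,r)]))
"
```

```text
top rim -y [0.6488941  0.01628397 0.1287    ]
hole top +y [0.64807727 0.01540533 0.1287    ]
hole top -y [0.64865431 0.01536004 0.1287    ]
hole bot -y [0.64872133 0.01382932 0.1047    ]
outer bot +y [0.64789345 0.01339215 0.1047    ]
knob/disc [0.64857467 0.01712033 0.046     ] disc far edge [0.64788367 0.0165329  0.046     ]
[359 223] [260 184]
```

View pics/j.png

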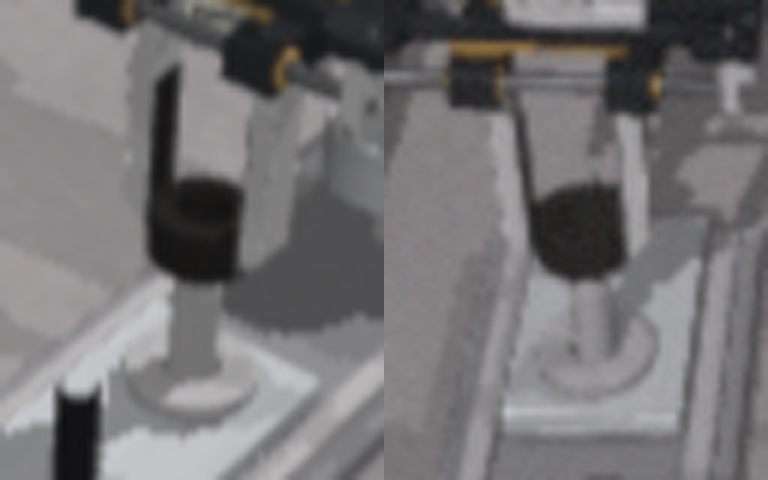

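```bash
python3 -c "
from h import *
import pickle
a,b=pickle.load(open('c8.pkl','rb'))
for n,c,q in(('scene',a,(359,223)),('side',b,(260,184))):
  for z in(.046,.065,.08,.092,.105,.128):
    P=[proj(c,np.array([.648,.0183,z])+d) for d in([0,0,0],[0,.001,0],[.001,0,0])]
    f=lambda p:((p-q)*6+[192,240]).round(1)
    print(n,z,f(P[0]),(P[1]-P[0])*6,(P[2]-P[0])*6)
a1=a['frame'].astype(int).max(2);b1=b['frame'].astype(int).max(2)
for v in range(210,250,3): print('a',v,a1[v,345:375])
for v in range(172,212,3): print('b',v,b1[v,246:280])
"
```

```text
scene 0.046 [188.3 363.3] [ 1.44632217 -1.1629576 ] [1.92962746 1.05050979]
scene 0.065 [191.2 327.8] [ 1.46021049 -1.15296468] [1.95234531 1.04247838]
scene 0.08 [193.6 299.3] [ 1.47136118 -1.14456397] [1.97065984 1.03570644]
scene 0.092 [195.6 276.2] [ 1.4804027  -1.13750357] [1.98555939 1.03000222]
scene 0.105 [197.7 250.7] [ 1.49032141 -1.12950034] [2.00195554 1.02352354]
scene 0.128 [201.5 204.7] [ 1.50819264 -1.11439397] [2.03163355 1.01126199]
side 0.046 [205.  345.5] [-0.31415169  1.4431448 ] [-2.07768567 -0.09481617]
side 0.065 [201.8 316.5] [-0.31941122  1.44126261] [-2.09978054 -0.09509159]
side 0.08 [199.2 293.2] [-0.32367272  1.43948277] [-2.11755861 -0.09530191]
side 0.092 [197.1 274.2] [-0.32715363  1.43786285] [-2.13199929 -0.09546535]
side 0.105 [194.8 253.4] [-0.33099865  1.4359027 ] [-2.14786727 -0.09563728]
side 0.128 [190.7 215.8] [-0.33799669  1.43188425] [-2.17652773 -0.0959275 ]
a 210 [139 139 140 139 129 127 117  48  25  28  53 111 137 139 142 148 149 156
 157 160 160 158 150 111 119 120 123 129 128 128]
a 213 [141 139 132 128 128 124  97  41  26  29  39  60 
[... 2951 characters left out ...]
43 160 162 160 153 153 151 153 148 138 135 145 146 140
 129 113  97 108 124 146 152 142 129 137 164 168 167 167 156 108]
b 202 [153 139 132 126 161 158 144 137 138 137 135 135 122 102 123 142 144 138
 130 115 110 129 150 153 151 148 137 134 165 167 168 169 152  98]
b 205 [148 132 122 152 150 145 146 143 134 139 140 145 145 148 143 147 144 149
 153 152 153 154 153 148 139 125 136 167 167 167 166 159 120 106]
b 208 [137 132 132 146 146 149 149 150 145 141 132 140 143 146 151 147 146 143
 144 145 141 135 131 142 155 168 171 168 167 169 168 154  98 112]
b 211 [129 126 169 171 167 169 170 169 168 168 166 162 161 161 163 161 158 161
 166 170 173 172 171 170 171 171 171 169 168 166 165 149 105 133]
```

>>> move_arm(plan=[2.5,-0.4,0,0.001,0,0,2.5,-0.4,0,0.001,0,0,2.5,-0.4,0,0.001,0,0,2.5,-0.4,0,0.001,0,0])

```text
time: 10.17
tool_pos: [0.6481, 0.0199, 0.113]
orientation: [0.698, 0.716, 0.0, 0.001]
wrist_force: [-0.1, 0.6, -0.5]
width: 0.0425
```

```bash
python3 -c "
from h import *
import pickle
c=snap('wrist');pickle.dump(c,open('c9.pkl','wb'));g=c['frame'].astype(int).max(2)
shift([.6477,.0193,.0535],.026)
print(g[244:276:1,322])
for v in range(246,274,2): print(v,g[v,300:346])
"
```

```text
t 10.2167 tcp [0.648  0.0198 0.1128] F [ 0.7  0.1 -0.7] w 0.0422
shift [-0.5 -0.3 59.3] [0.001  0.0005 0.0003]
[ 55  56  56  57  72 105 113 100 101 118 135 143 145 147 148 154 162 178
 185 187 188 187 187 189 186 150  95  54  47  47  46  46]
246 [56 59 57 56 58 57 57 55 56 56 56 56 56 55 55 55 57 55 56 56 55 55 56 55
 55 55 56 55 56 56 55 55 54 57 56 55 57 56 55 55 58 54 55 56 57 57]
248 [57 56 55 54 58 56 56 56 55 56 56 57 57 56 56 57 61 65 69 74 73 72 72 70
 67 61 58 55 56 55 55 54 55 55 55 54 56 55 54 55 55 58 56 57 56 57]
250 [ 54  57  56  56  55  55  56  55  56  56  62  68  71  74  81  86  98 108
 116 120 121 121 113 107  97  85  84  90 108 114 102  85  70  59  53  55
  56  56  55  55  53  52  56  56  56  56]
252 [ 55  56  54  56  55  55  55  57  70  90 110 122 125 121 118 114 110 102
  98  97  98  99 101 103 111 121 140 150 160 161 159 149 133 118 101  79
  60  55  55  55  55  55  54  54  54  55]
254 [ 57  56  54  55  57  68  91 114 131 137 142 142 142 141 141 140 137 137
 137 135 133 133 135 136 140 145 146 146 146 145 145 143 143 141 136 127
 106  84  63  54  52  53  53  55  
[... 941 characters left out ...]
5  45  42  45  49  53  51]
266 [ 47  46  47  47  47  46  44  45  51  75  98 119 133 138 141 142 144 145
 145 146 145 158 187 200 202 199 197 196 197 198 193 183 155 121  86  60
  49  44  42  43  45  45  44  47  49  51]
268 [ 48  48  47  47  47  47  47  47  46  48  48  54  66  83 100 116 130 135
 144 157 165 171 186 191 191 187 180 160 148 134 110  90  67  50  44  42
  43  44  43  43  45  45  42  46  48  51]
270 [48 45 45 48 48 46 48 48 45 47 48 47 45 45 49 53 61 65 68 77 82 91 95 96
 94 92 77 59 51 47 44 43 43 43 44 44 44 43 42 44 44 42 44 47 49 51]
272 [49 45 46 46 46 46 47 47 45 47 47 48 48 47 48 47 47 46 46 46 47 48 47 45
 46 46 47 46 46 45 44 45 45 45 46 45 43 44 43 43 43 41 45 46 48 51]
```

```bash
python3 -c "
from h import *
import pickle
c=pickle.load(open('c9.pkl','rb'))
print('taper',ray(c,321,253,.085)+[0,.01,0],'tip',ray(c,321,251,.092)+[0,.0055,0])
print('hole bot',ray(c,322,269.8,.1051)+[0,.0115,0],'hole top+y',ray(c,322,248.9,.1291)-[0,.0115,0],'outer bot +y',ray(c,322,218.75,.1051)-[0,.022,0])
"
```

```text
taper [0.648582   0.01756857 0.085     ] tip [0.64846461 0.01763645 0.092     ]
hole bot [0.64924661 0.01694972 0.1051    ] hole top+y [0.6485332  0.01835254 0.1291    ] outer bot +y [0.64837949 0.01650625 0.1051    ]
```

Tip now visible inside the bore; aligned within 1 mm. Descend part way, then home.

>>> move_arm(plan=[0.2,-0.4,8,0.001,0,0,0.2,-0.4,16,0.001,0,0,0.2,-0.4,24,0.001,0,0,0.2,-0.4,32,0.001,0,0,0.2,-0.4,36,0.001,0,0,0.2,-0.4,36,0.001,0,0])

```text
time: 10.72
tool_pos: [0.6465, 0.0199, 0.0751]
orientation: [0.698, 0.716, -0.001, -0.001]
wrist_force: [0.1, 0.8, -0.4]
width: 0.0426
```

>>> move_arm(plan=[0,0.5,8,0,0,0,0,0.5,15,0,0,0,0,0.5,19,0,0,0,0,0.5,21,0,0,0,0,0.5,21,0,0,0])

```text
time: 11.13
tool_pos: [0.6468, 0.0199, 0.0541]
orientation: [0.698, 0.716, -0.001, -0.001]
wrist_force: [-0.9, -0.4, -0.8]
width: 0.0423
```

>>> move_arm(plan=[0,0,0,0,0,0,0,0,0,0,0,0,0,0,0,0,0,0,0,0,-15,0,0,0,0,0,-40,0,0,0,0,0,-75,0,0,0,0,0,-105,0,0,0,0,0,-115,0,0,0,0,0,-115,0,0,0,0,0,-115,0,0,0], claw=0.36)

```text
time: 11.97
tool_pos: [0.647, 0.0197, 0.1688]
orientation: [0.698, 0.716, -0.001, -0.001]
wrist_force: [1.2, -0.3, -0.5]
width: 0.064
```

```bash
python3 -c "
from h import *
import pickle
c=snap('wrist','k.png');a=snap('scene','ka.png');pickle.dump([a,c],open('c10.pkl','wb'));g=c['frame'].astype(int).max(2)
shift([.440,-.079,.15],0)
# compare roller extents with prediction when home
for z,r in((.046,.022),(.070,.022),(.070,.0115),(.046,.028)):
  print(z,r,[proj(c,[.648+dx*r,.0183+dy*r,z]).round(1) for dx,dy in((-1,0),(1,0),(0,-1),(0,1))])
u=proj(c,[.648,.0183,.07]).round().astype(int);print('col',u[0],u[1]-45,g[u[1]-45:u[1]+45:2,u[0]]);print('row',u[1],u[0]-45,g[u[1],u[0]-45:u[0]+45:2])
"
```

```text
t 12.0667 tcp [0.6458 0.0195 0.1671] F [-1.   0.2 -0.4] w 0.064
shift [ -93.  -208.2   18.6] [-0.0065  0.0014  0.0265]
0.046 0.022 [array([298.8, 199.2]), array([346. , 200.4]), array([321.8, 222.1]), array([323. , 176.6])]
0.07 0.022 [array([296.9, 206.5]), array([347.9, 207.8]), array([321.7, 231. ]), array([323.1, 182.2])]
0.07 0.0115 [array([309.1, 206.8]), array([335.7, 207.5]), array([322. , 219.8]), array([322.7, 194.2])]
0.046 0.028 [array([292.3, 199. ]), array([352.4, 200.5]), array([321.6, 228. ]), array([323.2, 170.1])]
col 322 162 [201 198 198 198 183 152 181 172 120  61  61  63  66  65  65  63  71 122
 141 141 145 152 160 165 137  86  60  58  59  61  75  81  62  63  92 143
 146 147 147 147 146 147 146 147 181]
row 207 277 [123 193 202 197 198 198 195 169 149 154  93  67  66  66  66  64  66 111
 133 144 155 157 161 162 158 148 135 121  80  61  63  62  61  63  68 139
 159 157 176 178 172 175 183 183 157]
```

Roller home (extents match prediction within 1–2 px). Now look at the collar from near.

>>> move_arm(plan=[-10,-30,0,0,0,0,-22,-60,0,0,0,0.01,-36,-92,0,0,0,0.026,-52,-124,0,-0.006,0.001,0.026,-68,-156,0,-0.006,0.001,0.026,-84,-188,10,-0.006,0.001,0.026,-93,-208,18,-0.006,0.001,0.026,-93,-208,18,-0.006,0.001,0.026,-93,-208,18,-0.006,0.001,0.026,-93,-208,18,-0.006,0.001,0.026])

```text
time: 12.9
tool_pos: [0.4411, -0.0784, 0.1502]
orientation: [0.707, 0.707, 0.0, -0.0]
wrist_force: [-0.3, 0.7, 0.4]
width: 0.0638
```

```bash
python3 -c "
from h import *
import pickle
c=snap('wrist','l.png');pickle.dump(c,open('c11.pkl','wb'));g=c['frame'].astype(int).max(2)
u=proj(c,[.441,-.079,.014]).round().astype(int);print(u)
im=c['frame'].astype(int);m=(im[...,1]>im[...,2]+40)&(im[...,1]>im[...,0]+30);v,w=np.where(m);print('green',w.mean(),v.mean(),len(w));print(ray(c,w.mean(),v.mean(),.007))
print('rows')
for v in range(u[1]-30,u[1]+32,4): print(v,g[v,u[0]-36:u[0]+36:2])
shift([.441,-.079,.05],-.785)
"
```

```text
[321 196]
green 251.6625 218.0359375 640
[ 0.37109084 -0.10429415  0.007     ]
rows
166 [137 138 137 135 138 137 133 139 139 135 135 136 138 138 137 137 141 140
 136 132 132 114 101 100 100 101  97  98  97 100 103 101 101  99  98  96]
170 [136 139 137 135 133 134 136 138 137 137 137 135 135 135 132 133 140 141
 137 137 130 106  92  93  90  89  92  95  95  99 101  99 101  95  95  94]
174 [133 135 137 138 137 138 134 134 134 137 135 136 138 138 137 134 134 128
 124 120 117  92  89  88  85  83  84  86  86  88  97  98  97 100  98  97]
178 [136 138 136 134 137 133 131 132 134 131 134 133 122 117 122 139 145 147
 150 148 133 111  88  83  86  86  87  89  90  88  86  91  95  98  96  96]
182 [134 132 132 132 134 132 130 135 137 139 129 123 149 157 155 150 145 144
 145 148 155 155 156 140  91  83  84  83  84  84  85  88  96  98  97  96]
186 [134 138 137 134 132 136 137 137 140 127 144 157 151 131 102  89  88  91
  96  95 100 116 140 151 154 110  82  85  84  86  86  87  92  94  97  99]
190 [132 136 139 138 136 134 132 130 130 140 152 145 110  90  88  86  88  88
  91  99  99  99 101 131 150 123 
[... 826 characters left out ...]
34 138 134 110 100  96  96  97  97  95  95  95
  97  97  97  96  97  94  96  96  94  93  95  97  98  97 120 129 131 131]
218 [134 134 133 133 133 129 133 136 135 135 114 103 101  97  96  96  96  97
  98  98 100 106 105  94  94  97  95  94  92  95  97 101 121 126 129 128]
222 [132 139 139 135 136 135 135 134 132 131 131 135 133 131 133 129 127 125
 127 129 131 130 128 127 127 106  96  97  97 104 128 129 127 129 126 126]
226 [133 135 135 132 134 133 135 133 135 134 130 131 131 132 133 133 133 136
 133 132 132 132 127 128 129 131 132 130 130 128 128 128 131 129 128 131]
t 12.95 tcp [ 0.4416 -0.0782  0.1504] F [-0.5  0.3 -0.1] w 0.0639
shift [ -0.9  -0.7 100.4] [ 2.000e-04 -8.000e-04  7.863e-01]
```

Green decoy is at (0.371,−0.104), clear of the fingers at yaw 0; collar at (0.440,−0.0785).

>>> move_arm(plan=[-0.3,-1.5,35,0,0,0,-0.3,-1.5,70,0,0,0,-0.3,-1.5,105,0,0,0,-0.3,-1.5,130,0,0,0,-0.3,-1.5,142,0,0,0,-0.3,-1.5,146,0,0,0,-0.3,-1.5,146,0,0,0,-0.3,-1.5,146,0,0,0])

```text
time: 13.62
tool_pos: [0.4411, -0.0775, 0.0039]
orientation: [0.706, 0.708, 0.001, -0.0]
wrist_force: [-0.2, 0.2, -0.8]
width: 0.064
```

>>> move_arm(plan=[0,0,0,0,0,0,0,0,0,0,0,0,0,0,0,0,0,0,0,0,0,0,0,0,0,0,0,0,0,0,0,0,0,0,0,0,0,0,0,0,0,0], claw=-1)

```text
time: 14.2
tool_pos: [0.4413, -0.0776, 0.0043]
orientation: [0.706, 0.708, 0.001, 0.0]
wrist_force: [-1.0, 0.3, 5.4]
width: 0.0351
```

```bash
python3 -c "
from h import *
shift([.648,.018,.18],.026)"
```

```text
t 14.2 tcp [ 0.4413 -0.0776  0.0043] F [-1.   0.3  5.4] w 0.0351
shift [  95.2  207.2 -175.4] [ 0.0012 -0.0009 -0.0232]
```

>>> move_arm(plan=[0,0,-40,0,0,0,0,0,-80,0,0,0,0,0,-120,0,0,0,10,22,-155,0,0,-0.01,24,54,-175,0,0,-0.023,38,88,-175,0,0,-0.023,53,122,-175,0,0,-0.023,68,156,-175,0,0,-0.023,83,187,-175,0,0,-0.023,95,207,-175,0,0,-0.023])

```text
time: 15.03
tool_pos: [0.6504, 0.0192, 0.1792]
orientation: [0.698, 0.716, 0.002, 0.0]
wrist_force: [-0.5, 0.2, -0.2]
width: 0.0357
```

>>> move_arm(plan=[0,0,20,0,0,0,0,0,45,0,0,0,0,0,65,0,0,0,0,0,66,0,0,0,0,0,66,0,0,0,0,0,66,0,0,0])

```text
time: 15.53
tool_pos: [0.6511, 0.0195, 0.114]
orientation: [0.698, 0.716, 0.002, 0.001]
wrist_force: [0.4, 0.0, 0.1]
width: 0.0357
```

```bash
cat > k.py <<'E'
from h import *
import pickle
c=snap('wrist');pickle.dump(c,open('c12.pkl','wb'));g=c['frame'].astype(int).max(2)
shift([.648,.018,.0745],.026)
p=sensors.read_state()['tool_pos']
for r,dz in((.018,.0095),(.0115,.0095),(.018,-.0045),(.0115,-.0045)):
  print(r,dz,[proj(c,p+[dx*r,dy*r,dz]).round(1) for dx,dy in((-1,0),(1,0),(0,-1),(0,1))])
print('tip',proj(c,[.648,.0183,.092]),proj(c,[.648,.0183-.0055,.092]),'taper',proj(c,[.648,.0183-.01,.085]))
for v in range(214,304,2): print(v,g[v,286:358:3])
E
python3 k.py
```

```text
t 15.5833 tcp [0.6515 0.0195 0.1146] F [-0.6  0.8 -0.9] w 0.0353
shift [-1.5 -3.7 40.1] [ 0.0049 -0.0022 -0.0003]
0.018 0.0095 [array([288.7, 260.3]), array([354. , 261.7]), array([320.6, 290.1]), array([322.3, 230.3])]
0.0115 0.0095 [array([300.5, 260.6]), array([342.3, 261.5]), array([320.9, 279.8]), array([321.9, 241.6])]
0.018 -0.0045 [array([290.9, 250. ]), array([351.7, 251.3]), array([320.6, 278.1]), array([322.1, 221.9])]
0.0115 -0.0045 [array([301.9, 250.3]), array([340.8, 251.1]), array([320.8, 268.4]), array([321.8, 232.4])]
tip [315.73074912 240.82703817] [315.55831059 248.72617043] taper [315.55756642 250.73711749]
214 [174  72  63  64  63  62  63  63  69  84  89  79  65  61  60  59  62  61
  60  86 160 164 159 177]
216 [167  64  64  62  63  61  61  79 113 125 133 123  99  68  60  59  61  59
  61  66 156 163 152 176]
218 [149  64  64  64  64  62  70 106 132 137 139 139 129  89  61  59  60  59
  60  59 149 162 154 176]
220 [116  63  63  65  63  63  90 123 131 138 138 138 134 119  78  61  60  60
  60  59 141 159 155 176]
222 [ 99  64  62  63  62  65 112 126 131 137 140 138
[... 3470 characters left out ...]
 143 142 144 141 142 145 151 176 167 170 180 173 176 177
 176 176 176 176 178 163]
292 [ 67 140 143 144 143 143 145 140 142 141 144 185 187 174 177 174 176 176
 175 176 177 175 178 167]
294 [ 78 142 142 142 143 143 143 141 141 124  97 133 168 172 175 174 176 176
 175 175 176 177 177 173]
296 [ 89 141 143 143 142 142 143 142 113  59  50  56  84 156 175 174 175 177
 175 174 176 176 177 175]
298 [112 140 143 142 143 143 145 136  59  46  45  46  49 110 174 174 175 178
 174 175 174 177 176 174]
300 [121 142 142 142 142 142 144 114  47  46  46  48  48  55 165 173 175 176
 176 175 176 175 178 176]
302 [126 140 141 143 144 146 143  92  46  45  45  45  47  47 128 173 175 177
 175 175 176 182 188 188]
```

Collar is centred along the bench y within 0.5 mm, but needs about −3 mm in world x. Correct and descend in two stages.

>>> move_arm(plan=[-0.3,-3.4,3,0.005,-0.002,0,-0.3,-3.4,8,0.005,-0.002,0,-0.3,-3.4,8,0.005,-0.002,0,-0.3,-3.4,8,0.005,-0.002,0])

```text
time: 15.92
tool_pos: [0.6481, 0.019, 0.1067]
orientation: [0.698, 0.716, -0.0, -0.0]
wrist_force: [-0.4, 0.0, 0.4]
width: 0.0351
```

```bash
sed -i 's/^for v in range.*/for v in range(238,260,1): print(v,g[v,300:346:2])/' k.py; python3 k.py
```

```text
t 15.9667 tcp [0.6482 0.0191 0.1068] F [ 0.3 -0.2 -0.9] w 0.0352
shift [-1.1 -0.2 32.3] [ 0.0001 -0.0002 -0.0004]
0.018 0.0095 [array([288.3, 259.8]), array([353.4, 261.2]), array([320.1, 289.5]), array([321.7, 229.9])]
0.0115 0.0095 [array([300., 260.]), array([341.7, 261. ]), array([320.4, 279.2]), array([321.4, 241.2])]
0.018 -0.0045 [array([290.5, 249.5]), array([351.2, 250.9]), array([320.2, 277.5]), array([321.7, 221.4])]
0.0115 -0.0045 [array([301.5, 249.7]), array([340.3, 250.6]), array([320.4, 267.8]), array([321.4, 232. ])]
tip [320.59467364 244.64981253] [320.38220015 252.78106806] taper [320.248001   254.68192027]
238 [110 124 139 154 161 161 159 158 157 158 159 159 157 160 163 165 169 170
 168 161 141 122 117]
239 [115 136 152 159 161 161 159 157 157 156 156 156 157 157 160 162 166 167
 168 166 153 128 119]
240 [125 150 160 161 160 158 155 152 152 153 154 153 154 154 155 159 159 163
 164 166 161 140 121]
241 [137 158 161 160 159 157 155 151 150 149 148 148 148 148 152 154 155 157
 160 162 164 152 127]
242 [149 159 160 158 157 155 152 146 140 138 137 133 133 135 144 150 1
[... 1011 characters left out ...]
49 155]
253 [148 128  71  55  55  65  86  85  71  64  61  64  70  75  69  60  58  58
  58  62 108 146 154]
254 [148 114  60  54  53  56  71  80  77  75  74  71  72  68  59  57  58  57
  58  81 115 143 150]
255 [148 106  61  54  53  54  59  67  70  75  74  69  65  58  57  58  59  58
  63 125 143 139 149]
256 [147 104  82  62  56  52  55  58  58  62  64  59  55  54  57  57  57  60
  83 160 158 133 149]
257 [143 101 113  87  60  56  54  51  55  55  56  54  53  53  56  59  66  79
 113 174 161 122 149]
258 [140  99 129 119  88  68  56  54  53  52  53  54  56  54  61  76  93 113
 130 177 158 116 150]
259 [137  96 134 137 123 102  71  63  60  58  55  57  57  63  83 110 123 131
 136 176 144 104 150]
```

Tip centred in the bore. Descend home.

>>> move_arm(plan=[0,0,8,0,0,0,0,0,16,0,0,0,0,0,23,0,0,0,0,0,28,0,0,0,0,0,31,0,0,0,0,0,31.5,0,0,0,0,0,31.5,0,0,0])

```text
time: 16.55
tool_pos: [0.6481, 0.0191, 0.0749]
orientation: [0.698, 0.716, -0.0, -0.0]
wrist_force: [0.2, -0.4, -0.6]
width: 0.0349
```

>>> move_arm(plan=[0,0,0,0,0,0,0,0,0,0,0,0,0,0,0,0,0,0,0,0,-15,0,0,0,0,0,-40,0,0,0,0,0,-75,0,0,0,0,0,-95,0,0,0,0,0,-95,0,0,0,0,0,-95,0,0,0,0,0,-95,0,0,0], claw=0.2)

```text
time: 17.38
tool_pos: [0.6474, 0.0188, 0.1691]
orientation: [0.698, 0.716, -0.001, -0.0]
wrist_force: [0.1, 1.3, -0.2]
width: 0.0566
```

```bash
python3 -c "
from h import *
import pickle
c=snap('wrist','m.png');pickle.dump(c,open('c13.pkl','wb'));g=c['frame'].astype(int).max(2)
shift([.650,-.0615,.12],.026)
for z,r in((.07,.018),(.084,.018),(.084,.0115),(.070,.022),(.092,.0055)):
  print(z,r,[proj(c,[.648+dx*r,.0181+dy*r,z]).round(1) for dx,dy in((-1,0),(1,0),(0,-1),(0,1))])
u=proj(c,[.648,.0181,.084]).round().astype(int);print('col',u[0],u[1]-40,g[u[1]-40:u[1]+40,u[0]]);print('row',u[1],u[0]-40,g[u[1],u[0]-40:u[0]+40])
k=proj(c,[.650,-.0615,.086]).round().astype(int);print('knob',k)
for v in range(k[1]-18,k[1]+20,4): print(v,g[v,k[0]-20:k[0]+20])
"
```

```text
t 17.4333 tcp [0.6471 0.0187 0.1685] F [-0.8 -0.1  0.3] w 0.0565
shift [-80.3   1.   48.5] [-0.0027  0.0002 -0.0003]
0.07 0.018 [array([300.9, 205.8]), array([342.5, 206.8]), array([321.2, 226. ]), array([322.2, 186. ])]
0.084 0.018 [array([299.8, 210.6]), array([343.5, 211.7]), array([321.2, 231.6]), array([322.3, 189.9])]
0.084 0.0115 [array([307.7, 210.8]), array([335.7, 211.5]), array([321.4, 224.3]), array([322.1, 197.6])]
0.07 0.022 [array([296.2, 205.7]), array([347.2, 206.9]), array([321.1, 230.3]), array([322.4, 181.4])]
0.092 0.0055 [array([314.8, 213.9]), array([328.6, 214.3]), array([321.5, 220.6]), array([321.9, 207.5])]
col 322 171 [153 169 181 180 169 155 120  79  65  63  62  64  66  67  68  72  92 117
 131 141 163 181 185 182 176 168 152 124 124 136 143 148 153 155 161 165
 163 156 137 113  88  70  61  61  60  60  60  60  70  81  90  95 107 138
 171 183 180 173 169 161 153 148 146 146 146 146 146 148 148 148 146 145
 146 145 146 147 146 146 146 148]
row 211 282 [197 196 197 198 199 198 196 195 196 191 165 149 140 134 119  91  72  70
  73 105 155 174 176 175 175 168 14
[... 1212 characters left out ...]
15 114 114
 114 113 112 110]
304 [112 114 114 111 112 115 115 116 114 113 111 112 109 103  98 104 112 114
 117 115 112 111 110 109 104 101 103 109 113 115 116 113 112 112 113 113
 115 115 112 114]
308 [112 111 112 111 110 114 115 115 114 113 112 112 111 111 110 111 112 113
 118 132 139 138 139 137 137 139 138 139 138 136 137 141 142 142 143 141
 141 140 138 138]
312 [125 112 111 112 112 115 114 115 116 115 115 115 116 115 123 145 155 156
 152 148 148 149 154 154 153 154 155 155 156 156 155 153 152 154 155 157
 157 156 155 155]
316 [111 109 111 113 114 113 112 111 111 111 114 112 112 118 136 147 150 149
 150 150 153 156 157 155 155 156 155 155 155 154 155 154 154 153 153 153
 154 155 155 154]
```

Collar home (rims match within 1–2 px); knob top at (322,298) as predicted. Go to the knob and grip it.

>>> move_arm(plan=[-35,1,0,-0.003,0,0,-70,1,0,-0.003,0,0,-80.3,1,20,-0.003,0,0,-80.3,1,50,-0.003,0,0,-80.3,1,80,-0.003,0,0,-80.3,1,105,-0.003,0,0,-80.3,1,112,-0.003,0,0,-80.3,1,112,-0.003,0,0,-80.3,1,112,-0.003,0,0])

```text
time: 18.18
tool_pos: [0.6498, -0.0611, 0.0563]
orientation: [0.698, 0.716, -0.0, -0.0]
wrist_force: [0.3, 0.4, 0.8]
width: 0.0562
```

>>> move_arm(plan=[0,0,0,0,0,0,0,0,0,0,0,0,0,0,0,0,0,0,0,0,0,0,0,0,0,0,0,0,0,0,0,0,0,0,0,0,0,0,0,0,0,0], claw=-1)

```text
time: 18.77
tool_pos: [0.6492, -0.0613, 0.0567]
orientation: [0.698, 0.716, -0.001, -0.001]
wrist_force: [-1.9, 0.4, 3.3]
width: 0.0175
```

>>> move_arm(plan=[4,0,0,0,0,0,10,0,0,0,0,0,16,0,0,0,0,0,22,0,0,0,0,0,28,0,0,0,0,0,34,0,0,0,0,0,40,0,0,0,0,0,46,0,0,0,0,0,52,0,0,0,0,0,58,0,0,0,0,0])

```text
time: 19.6
tool_pos: [0.6474, -0.0027, 0.0567]
orientation: [0.698, 0.716, -0.001, -0.001]
wrist_force: [-1.3, -3.7, 3.0]
width: 0.0173
```

```bash
python3 -c "
from h import *
shift([.6476,.02,.0563],.026)"
```

```text
t 19.6 tcp [ 0.6474 -0.0027  0.0567] F [-1.3 -3.7  3. ] w 0.0173
shift [22.6  0.8  0.4] [-0.0022  0.0002  0.0001]
```

Slides at about 3.7 N with no stop yet. Continue.

>>> move_arm(plan=[4,0,0,0,0,0,8,0,0,0,0,0,12,0,0,0,0,0,16,0,0,0,0,0,20,0,0,0,0,0])

```text
time: 20.02
tool_pos: [0.6468, 0.0175, 0.0567]
orientation: [0.698, 0.716, -0.001, -0.001]
wrist_force: [-2.7, -3.6, 3.0]
width: 0.0176
```

>>> move_arm(plan=[3,0,0,0,0,0,6,0,0,0,0,0,9,0,0,0,0,0,12,0,0,0,0,0])

```text
time: 20.35
tool_pos: [0.6464, 0.0297, 0.0567]
orientation: [0.698, 0.716, -0.001, -0.001]
wrist_force: [-1.2, -3.5, 3.0]
width: 0.0176
```

>>> move_arm(plan=[3,0,0,0,0,0,6,0,0,0,0,0,9,0,0,0,0,0,12,0,0,0,0,0])

```text
time: 20.68
tool_pos: [0.6461, 0.0392, 0.0567]
orientation: [0.698, 0.716, -0.003, 0.001]
wrist_force: [-1.8, -11.2, 5.4]
width: 0.0174
```

>>> move_arm(plan=[2,0,0,0,0,0,4,0,0,0,0,0,4,0,0,0,0,0])

```text
time: 20.93
tool_pos: [0.6461, 0.0391, 0.0567]
orientation: [0.699, 0.715, -0.005, 0.002]
wrist_force: [-1.0, -10.1, 5.4]
width: 0.0174
```

>>> move_arm(plan=[4,0,0,0,0,0,8,0,0,0,0,0,8,0,0,0,0,0])

```text
time: 21.18
tool_pos: [0.6461, 0.0391, 0.0566]
orientation: [0.7, 0.714, -0.009, 0.006]
wrist_force: [-0.8, -15.1, 7.4]
width: 0.0172
```

```bash
python3 -c "
from h import *
import pickle
c=snap('wrist','n.png');a=snap('scene','na.png');b=snap('side','nb.png');pickle.dump([a,b,c],open('c14.pkl','wb'))
shift([.6461,.039,.0567],.026)"
```

```text
t 21.3333 tcp [0.6461 0.0391 0.0566] F [ -2.4 -14.5   5.7] w 0.0176
shift [-0.1  0.  -0.1] [-0.0048  0.0201 -0.0066]
```

Hard stop at 15 N, no motion. Relax, release, lift.

>>> move_arm(plan=[0,0,0,-0.003,0.01,-0.003,0,0,0,-0.005,0.02,-0.006])

```text
time: 21.5
tool_pos: [0.6462, 0.0391, 0.0567]
orientation: [0.698, 0.716, 0.0, 0.0]
wrist_force: [-0.7, -2.1, 2.4]
width: 0.0172
```

>>> move_arm(plan=[0,0,0,0,0,0,0,0,0,0,0,0,0,0,0,0,0,0,0,0,0,0,0,0,0,0,-20,0,0,0,0,0,-55,0,0,0,-15,0,-90,0,0,0,-40,0,-120,0,0,0,-40,0,-120,0,0,0,-40,0,-120,0,0,0], claw=0.1)

```text
time: 22.33
tool_pos: [0.6486, -0.0022, 0.1785]
orientation: [0.699, 0.715, 0.002, 0.002]
wrist_force: [0.4, 0.6, -0.9]
width: 0.052
```

```bash
python3 -c "
from h import *
import pickle
c=snap('wrist','o.png');a=snap('scene','oa.png');b=snap('side');pickle.dump([a,b,c],open('c15.pkl','wb'));g=c['frame'].astype(int).max(2)
shift([.6461,0,.17],.026)
d=np.array([-.0026,.1002,0]); S=np.array([.648,.0181,0])+d; k=np.array([.650,-.0615,.086])+d
print('knob',proj(c,k));u=proj(c,k).round().astype(int)
for v in range(u[1]-16,u[1]+16,4): print(v,u[0]-18,g[v,u[0]-18:u[0]+18])
for z,r in((.046,.028),(.07,.022),(.084,.018),(.084,.0115)):
  print(z,r,[proj(c,S+[dx*r,dy*r,z]).round(1) for dx,dy in((-1,0),(1,0),(0,-1),(0,1))])
q=proj(c,S+[0,0,.084]).round().astype(int)
print('col',q[0],max(q[1]-50,0),g[max(q[1]-50,0):q[1]+40,q[0]]);print('row',q[1],q[0]-40,g[q[1],q[0]-40:q[0]+40])
"
```

```text
t 22.4833 tcp [6.460e-01 5.000e-04 1.753e-01] F [-0.4 -0.1  0.2] w 0.0515
shift [-0.5  0.1  5.3] [-0.0018 -0.0015  0.0011]
knob [319.91472996 159.37943873]
143 302 [198 199 199 198 200 199 197 195 197 197 196 190 180 171 160 147 134 133
 141 150 157 163 170 174 177 179 178 177 174 174 176 176 176 176 176 178]
147 302 [200 198 197 198 199 200 197 193 177 146 108  78  64  63  61  61  61  60
  61  62  62  62  64  77 111 149 170 176 174 174 176 177 178 177 178 178]
151 302 [197 197 196 197 198 200 194 170 122  76  62  63  65  71  74  79  83  84
  78  73  69  63  63  61  62  86 135 164 172 176 177 176 176 177 178 178]
155 302 [198 198 197 196 195 191 159 113  80  85 104 117 122 126 129 128 128 127
 128 128 128 125 120 108  84  71  88 137 164 173 177 177 178 178 178 180]
159 302 [197 197 196 195 191 171 120  84 101 129 142 142 141 141 136 132 129 133
 135 133 130 128 129 142 157 129  91 112 160 184 190 191 193 193 196 195]
163 302 [196 196 195 194 189 167 134  95  86 117 137 141 140 142 146 146 145 143
 145 145 145 144 147 155 149 116 110 154 181 191 193 195 194 193 195 196]
167 302 [195 1
[... 728 characters left out ...]
20 122 121 129 149 153 133  98  75  70  68  69  70  69  71  71  73  84
 106 118 122 120 108  86 103 148 168 168 162 157 151 142 124  96  75  83
 112 135 146 148 136 106  91  92  83  83 103 119 122 122 123 124 123 123
 123 120 108  90  79  77  76  74  74  73  72  82 116 154 169 166 158 151
 145 137 121  93  71  58  53  52  51  51  58  80 103 113 115 116 115 115]
row 53 279 [124 123 121 121 120 123 125 123 114 107 105  96  71  54  49  50  62  96
 132 147 153 155 155 154 141 112  87  81  86  89  96 104 116 122 123 123
 124 124 122 123 123 124 124 125 123 116 110 103  99  91  88  76  58  48
  55  80 116 144 154 157 157 158 151 130  92  75 110 147 160 161 155 162
 171 175 176 175 174 172 170 171]
```

Knob and stack are where predicted after a 100 mm travel to a hard stop (knob within 1 mm, collar rims within about 1 px). Handing in.

```bash
python3 -c "
from h import *
import pickle
a0=pickle.load(open('c0.pkl','rb'))[0]['frame'];a1=pickle.load(open('c15.pkl','rb'))[0]['frame']
for n,(u,v) in dict(bottle_a=(303,215),bottle_b=(239,260),cup=(202,240),carton_a=(252,325)).items():
  s=(slice(v-14,v+14),slice(u-10,u+10));print(n,np.abs(a0[s].astype(int)-a1[s]).mean().round(1))
print(ctrl.finish_job())"
```

```text
bottle_a 1.8
bottle_b 0.5
cup 0.5
carton_a 2.0
the job is handed in; nothing more can be done
None
```

I threaded the disc, roller and collar onto the spindle in that order. Then I slid the carriage about 100 mm by its knob until it stopped, let go, lifted clear and handed the job in at about 22.5 s. `finish_job` gives no verdict.

**Last checks:**
- **Stack:** after each release the ring's outline in the wrist camera matched its fully-home position to within about 2 px. After the slide I rechecked only the collar, and it matched to about 1 px.
- **Carriage:** it moved at about 3.7 N, then stayed put against pushes of up to 15 N. The knob was within about 1 mm of where the measured travel puts it.
- **Bystanders:** before and after images of both bottles, the cup and the upright carton are essentially unchanged. I did not recheck the tub, the flat carton or the screwdriver, but no move went near them.

**Disagreements and limits:**
- **Roller in the gripper:** its offset came out differently by 2–3 mm between camera readings, because the first was taken before the arm had settled. I corrected it by moving until the spindle tip showed inside the bore.
- **End stop:** I took the hard stop to be the carriage's end stop. I had used all 12 picture views, so I did not separately rule out the roller touching the drum.

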